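# Tip the sizing tray of sample tins in the cacao sorting room

### The job

Press the lip of the tipping tray down, gently, until the tray has come to rest on its rubber stop, and keep it seated there while the two flat sample tins slide under the gauge bar to the lip end and the tall tin is held back. Then let the tray ease back up to level under your hand, without letting it spring up, and leave it. Move the tins only by tipping, never by touching them, do not strain the tray with hard pushing, and leave the bowl, jar and scoop where they are.

Things in the scene. Friction and masses are not known exactly. Their poses are not given: they have to be found in the camera images.
- tray_mid (a point): Middle of the tipping tray's floor, on its hinge axis, 110 mm over the table. Open bare aluminium tray, 326 mm long (x, towards the lip end), 190 mm wide (y, the hinge axis), z out of the floor; axes tilt with the tray. Floor 6 mm thick, walls 30 mm high, 3 mm thick. Two dividers 15 mm high make three lanes along x, about 60 mm wide.
- gauge_bar (a point): Centre of the dark steel gauge bar, 10 x 10 mm, that crosses the tray above the floor near the hinge axis. Its underside is 30 mm and its top 40 mm above the floor, so only the flat tins pass under it. Tilts with the tray.
- stand: Grey stand fixed to the table that carries the tray; origin under its centre, below the hinge axis, x towards the lip end. Foot 340 x 230 x 12 mm; two cheeks 70 mm long just outside the tray's walls, tops 112 mm over the table.
- press_lip (a point): Press point on top of the tray's lip: 190 mm from the hinge axis along the tray's x, y = 0, 30 mm above floor level (140 mm over the table when level). The lip is a flat tab 56 mm wide, 5 mm thick, sticking out of the end wall at rim height from x = 163 to 210 mm. Tilts with the tray.
- tray (a joint): Tilt of the tray in rad: 0 level (its rest, a spring holds it up there), positive with the lip end down. At the lip the spring takes about 3 N to start and 3 to 6 N near the stop. Let go, the tray snaps back. The tins begin to slide between 0.15 and 0.27 rad.
- stop: Adjustable stop under the tray: stud on the stand 110 mm from the hinge towards the lip, with a rubber head. This pose is the stud's foot; the head's height is NOT measured and differs: the tray meets it at 0.29 to 0.49 rad. Felt as a rise of the push by 4 to 6 N per mm at the lip. Seated: 2 N or more rests on the head. Pushing the tray with over 25 N strains it.
- flat_tin_a_center (a point): Centre of a flat round tin, diameter 48 mm, height 22 mm, about 50 g, standing in one of the lanes behind the gauge bar. Slides easily.
- flat_tin_b_center (a point): Centre of the other flat tin, the same as the first, in another lane.
- tall_tin_center (a point): Centre of the tall tin, diameter 48 mm, height 46 mm, about 80 g, in the remaining lane; too tall for the gauge bar.
- bowl: White bowl with beans, 140 mm across, 60 mm high, origin under its centre; bystander.
- jar: Closed glass jar, 70 mm across, 110 mm high, origin under its centre; bystander.
- scoop: Spoon-shaped scoop lying on the table; bystander.
Not all that is in view belongs to the job. Leave any turquoise look-alike of the part that bears flat_tin_b_center alone. What is shaped like the part that bears tall_tin_center but blue is not meant.

How it is judged:
On the way:
1. the tray is held seated on its stop (at least 2 N on it) with both flat tins slid to the lip end (contact force between tray and stop above 2 N and x of each of flat_tin_a_center, flat_tin_b_center in the frame of tray_mid above 0.1 m and x of tall_tin_center in the frame of tray_mid below -0.02 m), for 0.4 s.
At the end, for the whole second after the job is handed in: The tray is level again (within 0.03 rad) and left alone; both flat tins stand still in the tray with their centres more than 100 mm from the hinge axis towards the lip; the tall tin stands behind the gauge bar (its centre at least 20 mm behind the hinge axis); all three upright (value of joint tray below 0.03 rad and x of each of flat_tin_a_center, flat_tin_b_center in the frame of tray_mid above 0.1 m and x of tall_tin_center in the frame of tray_mid below -0.02 m and z of flat_tin_a_center in the frame of tray_mid between 0 and 0.035 m and z of flat_tin_b_center in the frame of tray_mid between 0 and 0.035 m and z of tall_tin_center in the frame of tray_mid between 0 and 0.035 m and angle between each of flat_tin_a_center, flat_tin_b_center, tall_tin_center's own z axis and vertical below 0.15 rad and linear speed of each of flat_tin_a, flat_tin_b, tall_tin below 0.02 m/s); the robot touches nothing.
It fails at once if the tray is pushed with more than 25 N (contact force between any of the fingers, the arm and tray above 25 N).
It fails at once if the tray springs back or is slammed down (faster than 1.5 rad/s) (velocity of joint tray below -1.5 rad/s or velocity of joint tray above 1.5 rad/s).
It fails at once if the robot touches a tin (contact force between any of the fingers, the arm and flat_tin_a above 0.3 N or contact force between any of the fingers, the arm and flat_tin_b above 0.3 N or contact force between any of the fingers, the arm and tall_tin above 0.3 N).
It fails at once if the bowl, jar or scoop is moved by more than 20 mm (distance of any of bowl, jar, scoop from where it was at the start of the episode above 0.02 m).
It also fails if it takes over 72 s, if anything falls off the work surface, if the arm or the gripper's body presses on something with over 40 N, if the wrist force passes 120 N, or if a joint passes its speed limit or range.

### The arm

A 6-joint arm with a two-finger parallel gripper is mounted at the origin on the work surface. World frame = base frame: x ahead of the robot, y to its left, z up, the work surface at z = 0. Lengths are in m, angles in rad, forces in N, time in s.
With the tool pointing down it reaches from about 0.3 to 0.85 m from the base axis. Payload 4.2 kg.
Tool frame: the origin (TCP) lies between the finger pads; the fingertips stand env.tcp_to_tips ahead of it and the grasp point (between the pads) lies 11 mm behind it (env.tcp_to_tips is the distance from the TCP to the fingertips, in m); z points along the fingers, x is the direction in which the jaws open and shut, and the axes are right-handed (so a half turn about z gives the same grasp; the last joint's range is limited). The gripper opens to 91 mm and grips with 3 to 60 N. Pads are 32 mm wide; open, the fingers measure 118 mm over their backs; the gripper's body (76 mm by 178 mm) begins 60 mm behind the grasp point.
Start: joints at [-1.176, 0.32, 1.565, -0, 1.257, -0.02], TCP at [0.232, -0.526, 0.222] pointing down, gripper open.
Joint ranges: [-3.11, 3.11], [-0.84, 2.01], [0.21, 2.61], [-1.34, 4.49], [0.05, 2.63], [-2.56, 2.56]. Speed limits (rad/s): [2.57, 2.57, 3.14, 3.14, 3.14, 3.14].

### API

Orientations are given as a unit quaternion [w, x, y, z].
In Python, from workcell import env, optics gives the robot as it stands.
- The arm moves only by the tool arm_command, never from a script. Its argument "series" is one flat list of numbers, 6 for each row, row after row: the shift along the tool's x, y, z in cm, then the turn, a rotation vector about the tool's x, y, z in rad. In form: [dx, dy, dz, ax, ay, az, dx, dy, dz, ax, ay, az, ...]. A call has 1 to 20 rows; each row is the pose to reach, as a shift and turn from the pose commanded when the call began, along the tool's axes at that moment; what a row does not reach only later rows make up. A row lasts 1/12 s, in which the tool goes at most 41.7 mm and 7.16 degrees, less where a joint would pass 70% of its speed; a pose out of reach is approached as far as the arm can. A call with a gripper value outside its range is refused whole. "fingers" is the finger opening in cm, from 0 to 9.12, set as the call begins (left out, the last holds). The fingers move at their own pace and stop on an object; the grip force is fixed at half the most. Time passes only in rows, so rows that repeat a pose let the fingers close. It gives the time, the measured TCP pose, the force and the opening at its end, in the units of the state.
- env.state(): the state, without advancing time (a new reading comes with each control period).
- optics.camera(name): name is "scene" or "top"; returns a dict with "image" (480x640x3 uint8, red, green, blue), "mtx" (3x3 intrinsics, pixels), "k1" (the pictures are not rectified: a ray, as slopes to the right and down, at radius r is drawn at 1 + k1 r^2 times it, then the intrinsics apply), "xyz" and "attitude" of the camera in the world. Camera axes: x right, y up, looking along -z (the intrinsics and any distortion apply to the point x, -y, -z); pixel columns grow to the right and rows downward; lengths in m; the calibration is good to about 2 mm. A picture is of the moment at which its call begins. There is no depth.
- env.hand_in(): hands the job in, once; it reports no verdict.
Trained networks look in a picture, given as the dict that the camera call returned (one of the last four; its "shot" number tells which), for a name from the list of things; names that differ only in an ending like _2 or _b are one class to them, and where a whole thing is asked for, a point or a joint stands for the part that bears it (a point fixed in the world has none). Each returns a list of dicts, best first, with "score" (0 to 1); they miss things now and then, are a little off and sometimes report something else, mostly with a low value. They report only what shows in the picture. A call takes as long as a camera call. They do not tell look-alikes from the thing itself.
- optics.search_frame(name, picture): "box" ([centre column, centre row, width, height] in pixels, round what is visible of it).
- optics.silhouettes(name, picture): "pixels" (480x640 bool, what is visible of it) and "box" ([centre column, centre row, width, height] in pixels, round what is visible of it).
The state is a dict: "t": time; "joint_pos": joint angles; "joint_velocities": joint speeds; "tau": joint torques, N m; "eef_pos": TCP position; "orientation": TCP orientation; "contact_force": force on the tool from outside, world axes, zero at the start; "ft_torque": the same for the moment, N m; "grip_width": finger opening in m.
Only numpy, scipy, OpenCV 4.12 (cv2) and the standard library are available. Lean on these libraries where they do the work, as an engineer would, in place of code of your own. Each camera call takes 0.05 s, during which the arm holds its last target. There are 200 camera calls.

## Working session

There is one attempt and no reset: what is moved stays moved. The work goes in short steps, Python scripts to look and compute and a tool call to move; the robot and the scene stay as the last step left them, time stands still between calls to the robot, and variables do not carry over. Pictures are saved under pics/ and viewed, about 8 in all and at most 12, crops included, and the job is handed in when it is done.

Besides the shell and the picture viewer there is one more tool, called after ">>>" by a JSON object that holds its "method" and its "body". arm_command: Moves the arm, as the interface text tells. Its arguments: {"type":"object","properties":{"series":{"type":"array","items":{"type":"number"}},"fingers":{"type":"number"}},"required":["series"]}

```bash
mkdir -p pics; ls
cat > h.py <<'E'
import numpy as np, cv2
from scipy.spatial.transform import Rotation as R
from workcell import env, optics
def q2R(q): return R.from_quat([q[1],q[2],q[3],q[0]]).as_matrix()
def camR(c):
    a=np.array(c["attitude"]); return a if a.shape==(3,3) else q2R(a)
def ray(c,u,v):
    K=np.array(c["mtx"]); d=np.array([(u-K[0,2])/K[0,0],(v-K[1,2])/K[1,1]]); s=d.copy()
    for _ in range(20): s=d/(1+c["k1"]*(s@s))
    return np.array(c["xyz"]), camR(c)@np.array([s[0],-s[1],-1])
def onz(c,u,v,z):
    o,r=ray(c,u,v); return o+r*(z-o[2])/r[2]
def proj(c,p):
    x=camR(c).T@(np.array(p)-c["xyz"]); s=np.array([x[0],-x[1]])/-x[2]; s=s*(1+c["k1"]*(s@s)); K=np.array(c["mtx"])
    return np.array([K[0,0]*s[0]+K[0,2],K[1,1]*s[1]+K[1,2]])
E
python3 - <<'E'
from h import *
print(env.state(), env.tcp_to_tips)
for n in ["top","scene"]:
    c=optics.camera(n); cv2.imwrite(f"pics/{n}0.png",c["image"][...,::-1]); print(n,c["xyz"],c["attitude"],c["k1"],c["mtx"])
    for t in ["tray_mid","gauge_bar","stand","press_lip","flat_tin_a_center","tall_tin_center","bowl","jar","scoop"]:
        print(t,[(np.round(d["box"]).astype(int).tolist(),round(d["score"],2)) for d in optics.search_frame(t,c)[:4]])
E
```

```text
pics
{'t': 0.0, 'joint_pos': array([-1.17593879e+00,  3.20265251e-01,  1.56564712e+00, -1.86080975e-05,
        1.25740354e+00, -1.99666106e-02]), 'joint_velocities': array([ 0.00012496,  0.00020061, -0.00090443,  0.00134103,  0.00025028,
       -0.00104444]), 'tau': array([ 2.06383957e-03, -4.12465417e+01, -2.31970632e+01,  7.27993716e-02,
        4.54833987e-02, -1.42139929e-04]), 'eef_pos': array([ 0.23156871, -0.5257808 ,  0.22114797]), 'orientation': array([-4.77744707e-04,  8.37565885e-01, -5.46335654e-01, -7.17112413e-04]), 'contact_force': array([ 0.38896596, -0.65718995,  0.92153176]), 'ft_torque': array([ 0.0141444 ,  0.04236558, -0.01787506]), 'grip_width': 0.0911154061062199} 0.008
top [ 4.53679769e-01 -4.51483205e-04  1.25144107e+00] [ 0.71277265  0.04300963 -0.04229384 -0.6987965 ] -0.03343015956300613 [[531.71362613   0.         317.89249417]
 [  0.         531.71362613 234.3106301 ]
 [  0.           0.           1.        ]]
tray_mid [([371, 254, 178, 91], 0.56)]
gauge_bar [([371, 254, 182, 95], 0.75)]
stand [([372, 255, 180, 111], 0.67)]
press_lip []
flat_tin_a_cente
[... 266 characters left out ...]
e [ 1.06123661 -0.5639503   0.84909263] [0.86301663 0.35832351 0.14497687 0.32525108] -0.02349560589808275 [[444.09241824   0.         317.91343467]
 [  0.         444.09241824 226.07661907]
 [  0.           0.           1.        ]]
tray_mid [([278, 261, 167, 131], 0.71), ([165, 329, 46, 54], 0.23), ([395, 290, 66, 46], 0.17)]
gauge_bar [([279, 260, 171, 137], 0.71), ([405, 165, 45, 34], 0.55)]
stand [([282, 277, 172, 168], 0.64)]
press_lip [([279, 260, 165, 140], 0.83)]
flat_tin_a_center [([240, 285, 25, 25], 0.78)]
tall_tin_center [([166, 294, 27, 22], 0.92), ([222, 263, 24, 32], 0.77), ([196, 271, 18, 27], 0.52)]
bowl [([406, 163, 41, 34], 0.85)]
jar []
scoop [([396, 292, 67, 52], 0.56)]
```

View pics/top0.png

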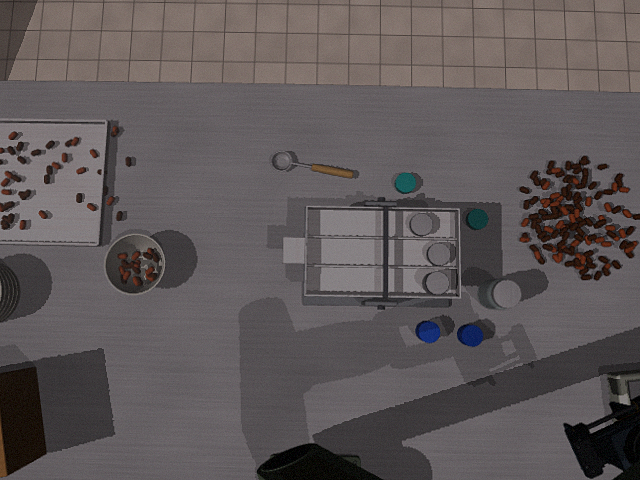

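View pics/scene0.png

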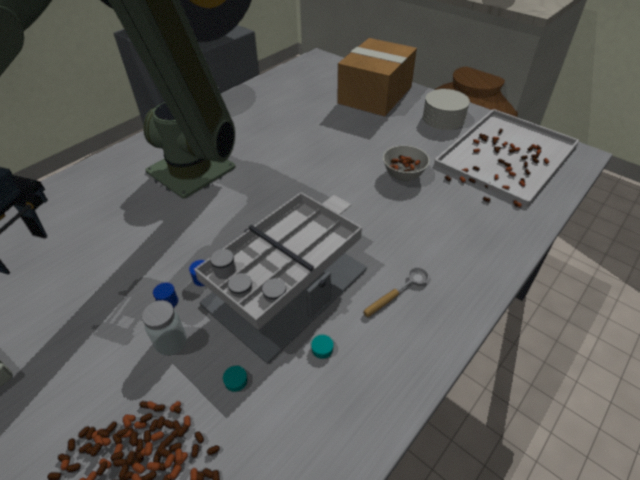

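Top picture: tray at columns 305–461, rows 206–298. The lip tab points left (world +y) at about (294, 250), the gauge bar is at column 384, and three tins are right of it. Blue and turquoise decoys, the jar (500, 293), bowl (136, 265) and scoop (310, 166) all lie outside the tray.

Run:
```python
from h import *
c=optics.camera("top")
for n,u,v,z in [("rimTL",305,206,.14),("rimTR",461,209,.14),("rimBR",460,298,.14),("rimBL",304,297,.14),("lip0",284,250,.14),("lipc",294,250,.14),("barT",383,207,.15),("barB",387,297,.15),("jar",500,293,.11),("bowl",136,265,.03)]: print(n,onz(c,u,v,z).round(3))
d=cv2.resize(c["image"][190:315,270:475,::-1],None,fx=3.9,fy=3.9,interpolation=cv2.INTER_CUBIC); cv2.imwrite("pics/crop0.png",d)
```

```text
rimTL [0.648 0.031 0.14 ]
rimTR [ 0.649 -0.301  0.14 ]
rimBR [ 0.461 -0.296  0.14 ]
rimBL [0.457 0.028 0.14 ]
lip0 [0.554 0.072 0.14 ]
lipc [0.554 0.051 0.14 ]
barT [ 0.648 -0.134  0.15 ]
barB [ 0.46  -0.143  0.15 ]
jar [ 0.473 -0.391  0.11 ]
bowl [0.522 0.42  0.03 ]
```

View pics/crop0.png

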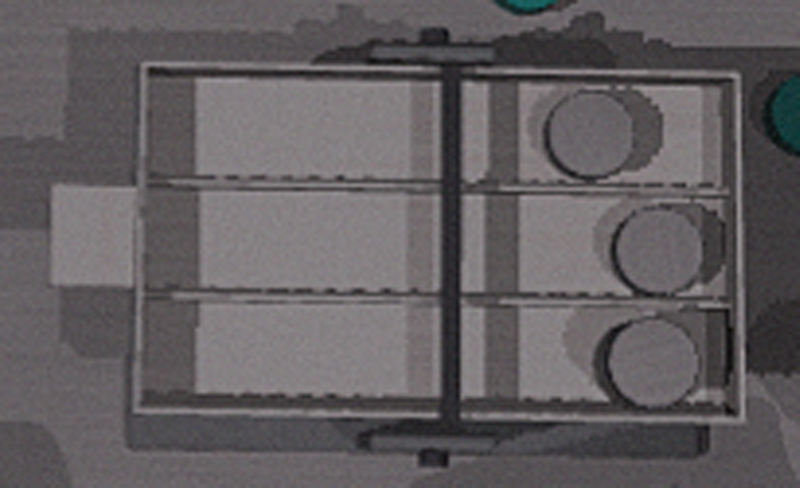

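```bash
cat > mv.py <<'E'
from h import *
def show(p,q=(0,1,0,0)):
    s=env.state(); T=q2R(s["orientation"])
    print("shift cm",(T.T@(np.array(p)-s["eef_pos"])*100).round(2),"turn",R.from_matrix(T.T@q2R(np.array(q))).as_rotvec().round(3))
E
python3 -c "
from mv import *
show([.554,.049,.23])"
```

```text
shift cm [-39.66 -52.68  -0.81] turn [ 0.    -0.    -1.156]
```

>>> {"method": "arm_command", "body": {"series": [-2.0, -2.6, -0.8, 0, 0, -0.06, -4.0, -5.3, -0.8, 0, 0, -0.12, -6.0, -7.9, -0.8, 0, 0, -0.17, -8.0, -10.5, -0.8, 0, 0, -0.23, -10, -13.2, -0.8, 0, 0, -0.29, -12, -15.8, -0.8, 0, 0, -0.35, -14, -18.4, -0.8, 0, 0, -0.4, -16, -21.1, -0.8, 0, 0, -0.46, -18, -23.7, -0.8, 0, 0, -0.52, -20, -26.3, -0.8, 0, 0, -0.58, -22, -29, -0.8, 0, 0, -0.64, -24, -31.6, -0.8, 0, 0, -0.69, -26, -34.2, -0.8, 0, 0, -0.75, -28, -36.9, -0.8, 0, 0, -0.81, -30, -39.5, -0.8, 0, 0, -0.87, -32, -42.2, -0.8, 0, 0, -0.92, -34, -44.8, -0.8, 0, 0, -0.98, -36, -47.5, -0.8, 0, 0, -1.04, -38, -50.2, -0.8, 0, 0, -1.1, -39.7, -52.7, -0.8, 0, 0, -1.156], "fingers": 0}}

```text
t: 2.72
eef_pos: [0.5547, 0.0515, 0.23]
orientation: [-0.0, 1.0, 0.002, 0.0]
contact_force: [0.3, 0.3, 0.5]
grip_width: 0.0004
```

>>> {"method": "arm_command", "body": {"series": [0, 0, 0, 0, 0, 0, 0, 0, 0, 0, 0, 0, 0, 0, 0, 0, 0, 0]}}

```text
t: 2.97
eef_pos: [0.5536, 0.0492, 0.2297]
orientation: [0.0, 1.0, -0.0, -0.0]
contact_force: [-0.3, -1.1, -0.3]
grip_width: 0.0004
```

```bash
python3 -c "
from mv import *
s=env.state();print(s['orientation'],s['joint_pos'])
show([.554,.049,.153])"
```

```text
[ 3.16003149e-04  9.99999856e-01 -5.90557253e-05 -4.30550023e-04] [ 6.82051013e-02  2.84995013e-01  1.59484607e+00 -6.00061372e-04
  1.26265382e+00  6.85054629e-02]
shift cm [0.05 0.01 7.67] turn [ 0.001  0.001 -0.   ]
```

>>> {"method": "arm_command", "body": {"series": [0, 0, 1, 0, 0, 0, 0, 0, 2.5, 0, 0, 0, 0, 0, 4, 0, 0, 0, 0, 0, 5.5, 0, 0, 0, 0, 0, 6.5, 0, 0, 0, 0, 0, 7, 0, 0, 0, 0, 0, 7.3, 0, 0, 0, 0, 0, 7.5, 0, 0, 0, 0, 0, 7.6, 0, 0, 0, 0, 0, 7.6, 0, 0, 0]}}

```text
t: 3.8
eef_pos: [0.5544, 0.0494, 0.1543]
orientation: [0.0, 1.0, -0.0, 0.0]
contact_force: [-0.6, 0.3, -0.4]
grip_width: 0.0002
```

>>> {"method": "arm_command", "body": {"series": [0, 0, 0.1, 0, 0, 0, 0, 0, 0.2, 0, 0, 0, 0, 0, 0.3, 0, 0, 0, 0, 0, 0.4, 0, 0, 0, 0, 0, 0.5, 0, 0, 0, 0, 0, 0.6, 0, 0, 0, 0, 0, 0.7, 0, 0, 0, 0, 0, 0.8, 0, 0, 0, 0, 0, 0.9, 0, 0, 0, 0, 0, 1.0, 0, 0, 0, 0, 0, 1.1, 0, 0, 0, 0, 0, 1.2, 0, 0, 0, 0, 0, 1.2, 0, 0, 0]}}

```text
t: 4.88
eef_pos: [0.5543, 0.0501, 0.1426]
orientation: [-0.001, 1.0, -0.0, 0.001]
contact_force: [-1.4, 2.1, 4.3]
grip_width: 0.0004
```

Run:
```python
from h import *
c=optics.camera("scene"); cv2.imwrite("pics/s1.png",cv2.resize(c["image"][160:360,150:400,::-1],None,fx=3,fy=3))
```

```text
(no output)
```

View pics/s1.png

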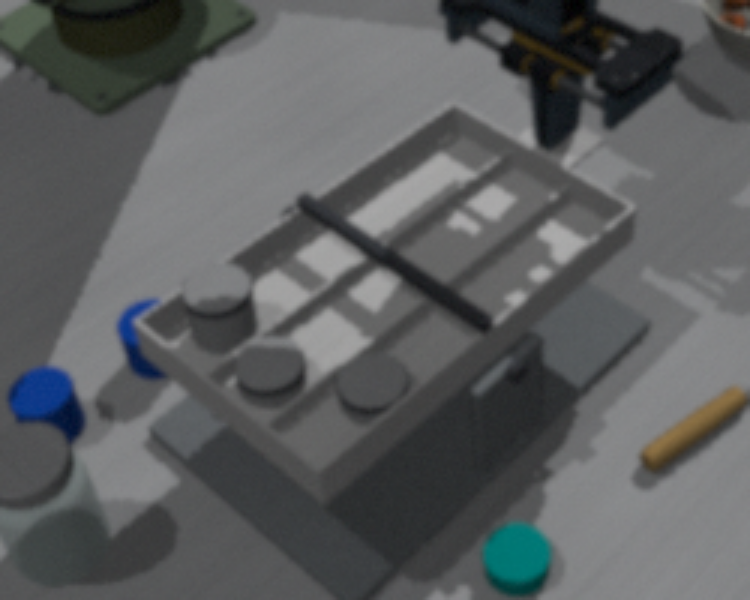

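>>> {"method": "arm_command", "body": {"series": [0, 0, 0.1, 0, 0, 0, 0, 0, 0.3, 0, 0, 0, 0, 0, 0.5, 0, 0, 0, 0, 0, 0.7, 0, 0, 0, 0, 0, 0.9, 0, 0, 0, 0, 0, 1.1, 0, 0, 0, 0, 0, 1.3, 0, 0, 0, 0, 0, 1.5, 0, 0, 0, 0, 0, 1.7, 0, 0, 0, 0, 0, 1.9, 0, 0, 0, 0, 0, 2.1, 0, 0, 0, 0, 0, 2.3, 0, 0, 0, 0, 0, 2.5, 0, 0, 0, 0, 0, 2.7, 0, 0, 0, 0, 0, 2.9, 0, 0, 0, 0, 0, 3.1, 0, 0, 0, 0, 0, 3.3, 0, 0, 0, 0, 0, 3.5, 0, 0, 0, 0, 0, 3.6, 0, 0, 0, 0, 0, 3.6, 0, 0, 0]}}

```text
t: 6.6
eef_pos: [0.5548, 0.0502, 0.1065]
orientation: [-0.001, 1.0, -0.0, 0.001]
contact_force: [-1.1, 3.1, 5.3]
grip_width: 0.0007
```

>>> {"method": "arm_command", "body": {"series": [0, 0, 0.1, 0, 0, 0, 0, 0, 0.2, 0, 0, 0, 0, 0, 0.3, 0, 0, 0, 0, 0, 0.4, 0, 0, 0, 0, 0, 0.5, 0, 0, 0, 0, 0, 0.5, 0, 0, 0]}}

```text
t: 7.1
eef_pos: [0.5548, 0.0498, 0.1014]
orientation: [-0.0, 1.0, 0.0, 0.001]
contact_force: [0.2, 1.4, 5.2]
grip_width: 0.0002
```

Run:
```python
from h import *
print(env.state()['contact_force'])
c=optics.camera("scene"); cv2.imwrite("pics/s2.png",cv2.resize(c["image"][160:360,150:400,::-1],None,fx=3,fy=3))
```

```text
[0.232992   1.41429685 5.19478016]
```

View pics/s2.png

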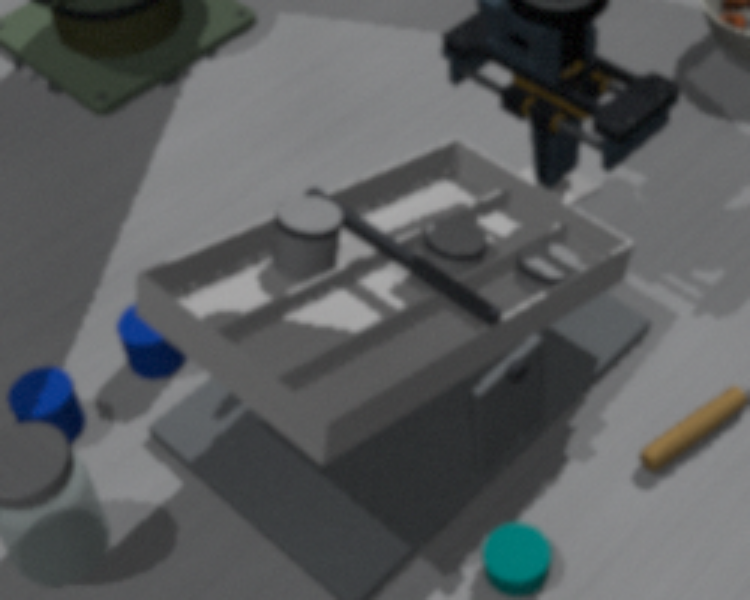

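The flat tins have passed the bar and the tall tin is held at it. Next I feel for the stop in small steps.

>>> {"method": "arm_command", "body": {"series": [0, 0, 0.06, 0, 0, 0, 0, 0, 0.12, 0, 0, 0, 0, 0, 0.2, 0, 0, 0, 0, 0, 0.2, 0, 0, 0]}}

```text
t: 7.48
eef_pos: [0.5546, 0.0494, 0.099]
orientation: [0.0, 1.0, 0.0, 0.001]
contact_force: [2.0, 0.1, 4.2]
grip_width: 0.0002
```

>>> {"method": "arm_command", "body": {"series": [0, 0, 0.05, 0, 0, 0, 0, 0, 0.1, 0, 0, 0, 0, 0, 0.15, 0, 0, 0, 0, 0, 0.15, 0, 0, 0]}}

```text
t: 7.82
eef_pos: [0.5541, 0.0494, 0.0974]
orientation: [0.0, 1.0, 0.0, 0.0]
contact_force: [1.3, 0.6, 3.9]
grip_width: 0.0004
```

>>> {"method": "arm_command", "body": {"series": [0, 0, 0.05, 0, 0, 0, 0, 0, 0.1, 0, 0, 0, 0, 0, 0.15, 0, 0, 0, 0, 0, 0.15, 0, 0, 0]}}

```text
t: 8.15
eef_pos: [0.5539, 0.0494, 0.0958]
orientation: [0.0, 1.0, -0.0, -0.0]
contact_force: [1.3, 0.1, 4.4]
grip_width: 0.0008
```

>>> {"method": "arm_command", "body": {"series": [0, 0, 0.05, 0, 0, 0, 0, 0, 0.1, 0, 0, 0, 0, 0, 0.15, 0, 0, 0, 0, 0, 0.15, 0, 0, 0]}}

```text
t: 8.48
eef_pos: [0.5538, 0.0494, 0.0942]
orientation: [0.0, 1.0, -0.0, -0.0]
contact_force: [1.2, -0.7, 5.1]
grip_width: 0.0004
```

>>> {"method": "arm_command", "body": {"series": [0, 0, 0.05, 0, 0, 0, 0, 0, 0.1, 0, 0, 0, 0, 0, 0.15, 0, 0, 0, 0, 0, 0.15, 0, 0, 0]}}

```text
t: 8.82
eef_pos: [0.5538, 0.0494, 0.0928]
orientation: [0.0, 1.0, -0.0, -0.0]
contact_force: [0.2, 0.1, 3.2]
grip_width: 0.0004
```

>>> {"method": "arm_command", "body": {"series": [0, 0, 0.05, 0, 0, 0, 0, 0, 0.1, 0, 0, 0, 0, 0, 0.15, 0, 0, 0, 0, 0, 0.15, 0, 0, 0]}}

```text
t: 9.15
eef_pos: [0.5538, 0.0494, 0.0913]
orientation: [0.0, 1.0, -0.0, -0.0]
contact_force: [0.4, -0.1, 4.2]
grip_width: 0.0006
```

>>> {"method": "arm_command", "body": {"series": [0, 0, 0.05, 0, 0, 0, 0, 0, 0.1, 0, 0, 0, 0, 0, 0.15, 0, 0, 0, 0, 0, 0.15, 0, 0, 0]}}

```text
t: 9.48
eef_pos: [0.5539, 0.0495, 0.0898]
orientation: [0.0, 1.0, -0.0, -0.0]
contact_force: [0.3, 0.1, 4.3]
grip_width: 0.0007
```

>>> {"method": "arm_command", "body": {"series": [0, 0, 0.05, 0, 0, 0, 0, 0, 0.1, 0, 0, 0, 0, 0, 0.15, 0, 0, 0, 0, 0, 0.15, 0, 0, 0]}}

```text
t: 9.82
eef_pos: [0.554, 0.0495, 0.0883]
orientation: [0.0, 1.0, -0.0, -0.0]
contact_force: [-0.4, -0.5, 4.4]
grip_width: 0.0002
```

>>> {"method": "arm_command", "body": {"series": [0, 0, 0.05, 0, 0, 0, 0, 0, 0.1, 0, 0, 0, 0, 0, 0.15, 0, 0, 0, 0, 0, 0.15, 0, 0, 0]}}

```text
t: 10.15
eef_pos: [0.5541, 0.0494, 0.0868]
orientation: [0.0, 1.0, -0.0, 0.0]
contact_force: [-0.1, 0.1, 4.9]
grip_width: 0.0005
```

>>> {"method": "arm_command", "body": {"series": [0, 0, 0.05, 0, 0, 0, 0, 0, 0.1, 0, 0, 0, 0, 0, 0.15, 0, 0, 0, 0, 0, 0.15, 0, 0, 0]}}

```text
t: 10.48
eef_pos: [0.5541, 0.0495, 0.0854]
orientation: [0.0, 1.0, -0.0, 0.0]
contact_force: [-0.0, -0.7, 4.2]
grip_width: 0.0005
```

>>> {"method": "arm_command", "body": {"series": [0, 0, 0.05, 0, 0, 0, 0, 0, 0.1, 0, 0, 0, 0, 0, 0.15, 0, 0, 0, 0, 0, 0.15, 0, 0, 0]}}

```text
t: 10.82
eef_pos: [0.5541, 0.0495, 0.0839]
orientation: [0.0, 1.0, 0.0, 0.0]
contact_force: [-0.0, 0.2, 3.9]
grip_width: 0.0004
```

>>> {"method": "arm_command", "body": {"series": [0, 0, 0.05, 0, 0, 0, 0, 0, 0.1, 0, 0, 0, 0, 0, 0.15, 0, 0, 0, 0, 0, 0.15, 0, 0, 0]}}

```text
t: 11.15
eef_pos: [0.5542, 0.0495, 0.0824]
orientation: [0.0, 1.0, 0.0, 0.0]
contact_force: [-0.8, 0.2, 4.3]
grip_width: 0.0004
```

>>> {"method": "arm_command", "body": {"series": [0, 0, 0.05, 0, 0, 0, 0, 0, 0.1, 0, 0, 0, 0, 0, 0.15, 0, 0, 0, 0, 0, 0.15, 0, 0, 0]}}

```text
t: 11.48
eef_pos: [0.5542, 0.0495, 0.0809]
orientation: [0.0, 1.0, 0.0, 0.0]
contact_force: [0.0, -0.5, 4.9]
grip_width: 0.0001
```

>>> {"method": "arm_command", "body": {"series": [0, 0, 0.05, 0, 0, 0, 0, 0, 0.1, 0, 0, 0, 0, 0, 0.15, 0, 0, 0, 0, 0, 0.15, 0, 0, 0]}}

```text
t: 11.82
eef_pos: [0.5542, 0.0495, 0.0795]
orientation: [-0.0, 1.0, -0.0, 0.0]
contact_force: [1.0, 0.4, 4.3]
grip_width: 0.0005
```

>>> {"method": "arm_command", "body": {"series": [0, 0, 0.05, 0, 0, 0, 0, 0, 0.1, 0, 0, 0, 0, 0, 0.15, 0, 0, 0, 0, 0, 0.15, 0, 0, 0]}}

```text
t: 12.15
eef_pos: [0.5542, 0.0495, 0.078]
orientation: [0.0, 1.0, -0.0, 0.0]
contact_force: [0.6, 0.5, 4.9]
grip_width: 0.0003
```

>>> {"method": "arm_command", "body": {"series": [0, 0, 0.05, 0, 0, 0, 0, 0, 0.1, 0, 0, 0, 0, 0, 0.15, 0, 0, 0, 0, 0, 0.15, 0, 0, 0]}}

```text
t: 12.48
eef_pos: [0.5542, 0.0495, 0.0765]
orientation: [0.0, 1.0, -0.0, 0.0]
contact_force: [0.1, -0.1, 4.5]
grip_width: 0.0006
```

>>> {"method": "arm_command", "body": {"series": [0, 0, 0.05, 0, 0, 0, 0, 0, 0.1, 0, 0, 0, 0, 0, 0.15, 0, 0, 0, 0, 0, 0.15, 0, 0, 0]}}

```text
t: 12.82
eef_pos: [0.5541, 0.0495, 0.075]
orientation: [0.0, 1.0, -0.0, 0.0]
contact_force: [-0.1, 0.1, 4.4]
grip_width: 0.0004
```

>>> {"method": "arm_command", "body": {"series": [0, 0, 0.05, 0, 0, 0, 0, 0, 0.1, 0, 0, 0, 0, 0, 0.15, 0, 0, 0, 0, 0, 0.15, 0, 0, 0]}}

```text
t: 13.15
eef_pos: [0.5541, 0.0495, 0.0734]
orientation: [-0.0, 1.0, -0.0, 0.0]
contact_force: [0.3, -0.0, 5.1]
grip_width: 0.0002
```

>>> {"method": "arm_command", "body": {"series": [0, 0, 0.05, 0, 0, 0, 0, 0, 0.1, 0, 0, 0, 0, 0, 0.15, 0, 0, 0, 0, 0, 0.15, 0, 0, 0]}}

```text
t: 13.48
eef_pos: [0.5541, 0.0495, 0.072]
orientation: [0.0, 1.0, -0.0, 0.0]
contact_force: [0.4, -0.1, 5.8]
grip_width: 0.0003
```

>>> {"method": "arm_command", "body": {"series": [0, 0, 0.05, 0, 0, 0, 0, 0, 0.1, 0, 0, 0, 0, 0, 0.15, 0, 0, 0, 0, 0, 0.15, 0, 0, 0]}}

```text
t: 13.82
eef_pos: [0.5541, 0.0495, 0.0705]
orientation: [-0.0, 1.0, 0.0, 0.0]
contact_force: [0.2, 0.3, 5.5]
grip_width: 0.0009
```

>>> {"method": "arm_command", "body": {"series": [0, 0, 0.05, 0, 0, 0, 0, 0, 0.1, 0, 0, 0, 0, 0, 0.1, 0, 0, 0]}}

```text
t: 14.07
eef_pos: [0.5541, 0.0495, 0.0695]
orientation: [-0.0, 1.0, -0.0, 0.0]
contact_force: [0.7, 0.2, 4.7]
grip_width: 0.0006
```

>>> {"method": "arm_command", "body": {"series": [0, 0, 0.05, 0, 0, 0, 0, 0, 0.1, 0, 0, 0, 0, 0, 0.1, 0, 0, 0]}}

```text
t: 14.32
eef_pos: [0.5541, 0.0495, 0.0685]
orientation: [-0.0, 1.0, -0.0, 0.0]
contact_force: [-0.4, -0.6, 5.4]
grip_width: 0.0009
```

>>> {"method": "arm_command", "body": {"series": [0, 0, 0.05, 0, 0, 0, 0, 0, 0.1, 0, 0, 0, 0, 0, 0.15, 0, 0, 0, 0, 0, 0.15, 0, 0, 0]}}

```text
t: 14.65
eef_pos: [0.5541, 0.0495, 0.067]
orientation: [-0.0, 1.0, -0.0, 0.0]
contact_force: [0.3, 1.1, 5.4]
grip_width: 0.0006
```

>>> {"method": "arm_command", "body": {"series": [0, 0, 0.05, 0, 0, 0, 0, 0, 0.1, 0, 0, 0, 0, 0, 0.15, 0, 0, 0, 0, 0, 0.15, 0, 0, 0]}}

```text
t: 14.98
eef_pos: [0.5542, 0.0496, 0.0658]
orientation: [-0.0, 1.0, -0.0, 0.0]
contact_force: [0.1, 0.5, 6.1]
grip_width: 0.0005
```

Run:
```python
from h import *
c=optics.camera("scene"); cv2.imwrite("pics/s3.png",cv2.resize(c["image"][160:360,150:400,::-1],None,fx=3,fy=3))
```

```text
(no output)
```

View pics/s3.png

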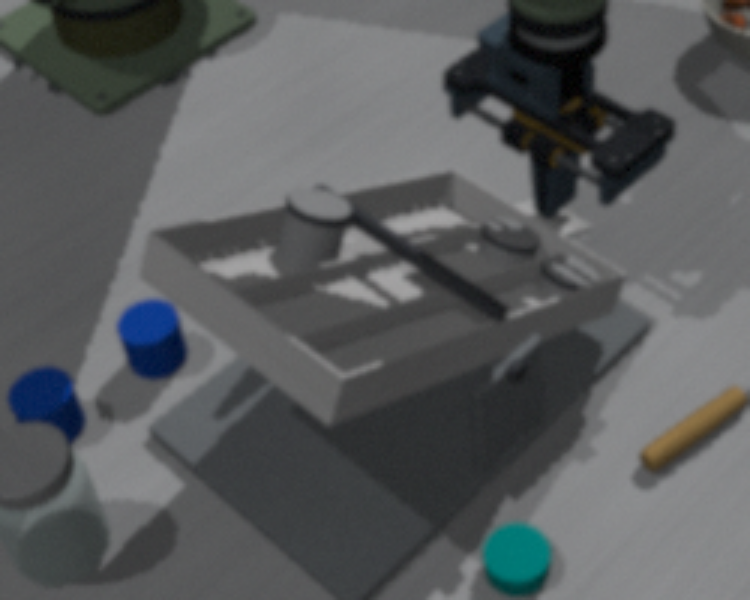

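Both flat tins are at the lip-end wall and the tall tin rests on the bar. The stop must be close.

>>> {"method": "arm_command", "body": {"series": [0, 0, 0.05, 0, 0, 0, 0, 0, 0.1, 0, 0, 0, 0, 0, 0.1, 0, 0, 0]}}

```text
t: 15.28
eef_pos: [0.5543, 0.0497, 0.0653]
orientation: [-0.0, 1.0, -0.0, 0.0]
contact_force: [-0.8, 1.5, 10.1]
grip_width: 0.0002
```

>>> {"method": "arm_command", "body": {"series": [0, 0, 0.05, 0, 0, 0, 0, 0, 0.1, 0, 0, 0, 0, 0, 0.1, 0, 0, 0]}}

```text
t: 15.53
eef_pos: [0.5544, 0.0498, 0.0649]
orientation: [-0.0, 1.0, -0.0, 0.001]
contact_force: [-2.1, 1.9, 13.4]
grip_width: 0.0005
```

Seated: the push rose from 5.5 to 13.4 N over about 1 mm. I hold here.

>>> {"method": "arm_command", "body": {"series": [0, 0, 0, 0, 0, 0, 0, 0, 0, 0, 0, 0, 0, 0, 0, 0, 0, 0, 0, 0, 0, 0, 0, 0, 0, 0, 0, 0, 0, 0, 0, 0, 0, 0, 0, 0, 0, 0, 0, 0, 0, 0, 0, 0, 0, 0, 0, 0, 0, 0, 0, 0, 0, 0, 0, 0, 0, 0, 0, 0, 0, 0, 0, 0, 0, 0, 0, 0, 0, 0, 0, 0]}}

```text
t: 16.53
eef_pos: [0.5545, 0.0499, 0.0649]
orientation: [-0.0, 1.0, -0.0, 0.001]
contact_force: [-1.9, 1.3, 13.9]
grip_width: 0.0007
```

Run:
```python
from h import *
print(env.state()['contact_force'],env.state()['eef_pos'])
c=optics.camera("top"); cv2.imwrite("pics/t4.png",cv2.resize(c["image"][190:315,270:475,::-1],None,fx=3.9,fy=3.9))
```

```text
[-1.91669291  1.29703737 13.91319991] [0.55445657 0.04986003 0.06492848]
```

View pics/t4.png

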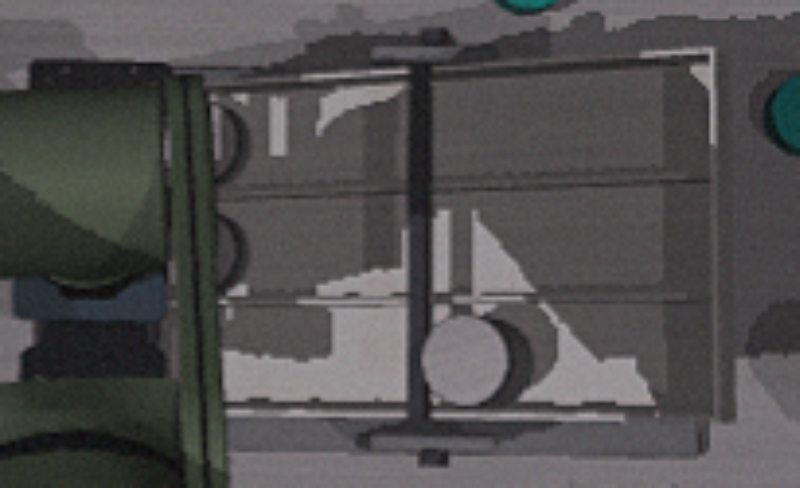

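Both flat tins sit level with each other at the lip end (crop column ~225), with the tall tin at (465, 360) against the bar. Easing up.

>>> {"method": "arm_command", "body": {"series": [0, 0, -0.1, 0, 0, 0, 0, 0, -0.2, 0, 0, 0, 0, 0, -0.35, 0, 0, 0, 0, 0, -0.5, 0, 0, 0, 0, 0, -0.7, 0, 0, 0, 0, 0, -0.9, 0, 0, 0, 0, 0, -1.1, 0, 0, 0, 0, 0, -1.3, 0, 0, 0, 0, 0, -1.5, 0, 0, 0, 0, 0, -1.7, 0, 0, 0, 0, 0, -1.9, 0, 0, 0, 0, 0, -2.1, 0, 0, 0, 0, 0, -2.3, 0, 0, 0, 0, 0, -2.5, 0, 0, 0, 0, 0, -2.7, 0, 0, 0, 0, 0, -2.9, 0, 0, 0, 0, 0, -3.1, 0, 0, 0, 0, 0, -3.3, 0, 0, 0, 0, 0, -3.5, 0, 0, 0, 0, 0, -3.7, 0, 0, 0]}}

```text
t: 18.25
eef_pos: [0.5541, 0.0494, 0.1006]
orientation: [0.0, 1.0, 0.0, 0.0]
contact_force: [0.7, 3.8, 3.0]
grip_width: 0.0003
```

>>> {"method": "arm_command", "body": {"series": [0, 0, -0.2, 0, 0, 0, 0, 0, -0.4, 0, 0, 0, 0, 0, -0.6, 0, 0, 0, 0, 0, -0.8, 0, 0, 0, 0, 0, -1.0, 0, 0, 0, 0, 0, -1.2, 0, 0, 0, 0, 0, -1.4, 0, 0, 0, 0, 0, -1.6, 0, 0, 0, 0, 0, -1.8, 0, 0, 0, 0, 0, -2.0, 0, 0, 0, 0, 0, -2.2, 0, 0, 0, 0, 0, -2.4, 0, 0, 0, 0, 0, -2.6, 0, 0, 0, 0, 0, -2.8, 0, 0, 0, 0, 0, -3.0, 0, 0, 0, 0, 0, -3.2, 0, 0, 0, 0, 0, -3.3, 0, 0, 0, 0, 0, -3.4, 0, 0, 0, 0, 0, -3.5, 0, 0, 0, 0, 0, -3.6, 0, 0, 0]}}

```text
t: 19.92
eef_pos: [0.554, 0.0493, 0.1364]
orientation: [0.0, 1.0, 0.0, -0.0]
contact_force: [-0.0, -0.6, 2.3]
grip_width: 0.0006
```

>>> {"method": "arm_command", "body": {"series": [0, 0, -0.07, 0, 0, 0, 0, 0, -0.14, 0, 0, 0, 0, 0, -0.21, 0, 0, 0, 0, 0, -0.28, 0, 0, 0, 0, 0, -0.35, 0, 0, 0, 0, 0, -0.42, 0, 0, 0, 0, 0, -0.5, 0, 0, 0, 0, 0, -0.57, 0, 0, 0, 0, 0, -0.64, 0, 0, 0, 0, 0, -0.7, 0, 0, 0, 0, 0, -0.77, 0, 0, 0, 0, 0, -0.84, 0, 0, 0, 0, 0, -0.9, 0, 0, 0, 0, 0, -0.97, 0, 0, 0, 0, 0, -1.04, 0, 0, 0, 0, 0, -1.1, 0, 0, 0, 0, 0, -1.17, 0, 0, 0, 0, 0, -1.24, 0, 0, 0, 0, 0, -1.3, 0, 0, 0, 0, 0, -1.35, 0, 0, 0]}}

```text
t: 21.58
eef_pos: [0.5538, 0.0496, 0.1497]
orientation: [-0.0, 1.0, -0.0, -0.0]
contact_force: [0.2, -0.3, 0.2]
grip_width: 0.0006
```

Free of the lip. I retreat upward and back towards the base, out of the camera's view.

>>> {"method": "arm_command", "body": {"series": [0, 0, -0.2, 0, 0, 0, 0, 0, -0.6, 0, 0, 0, 0, 0, -1.5, 0, 0, 0, 0, 0, -3, 0, 0, 0, 0, 0, -5, 0, 0, 0, 0, 0, -7, 0, 0, 0, 0, 0, -9, 0, 0, 0, 0, 0, -11, 0, 0, 0, -2, -2, -12, 0, 0, 0, -4, -4, -12, 0, 0, 0, -6, -6, -12, 0, 0, 0, -8, -8, -12, 0, 0, 0, -10, -10, -12, 0, 0, 0, -11, -12, -12, 0, 0, 0, -12, -14, -12, 0, 0, 0, -12, -16, -12, 0, 0, 0, -12, -17, -12, 0, 0, 0, -12, -18, -12, 0, 0, 0, -12, -18, -12, 0, 0, 0]}}

```text
t: 23.17
eef_pos: [0.4344, 0.2307, 0.2702]
orientation: [-0.0, 1.0, 0.001, 0.0]
contact_force: [0.4, -0.9, 0.6]
grip_width: 0.0001
```

Run:
```python
from h import *
c=optics.camera("top"); im=c["image"][150:330,100:540,::-1]; cv2.imwrite("pics/t5.png",cv2.resize(im,None,fx=1.8,fy=1.8))
for n in ["bowl","jar","scoop","flat_tin_a_center","tall_tin_center"]: print(n,[(np.round(d["box"]).astype(int).tolist(),round(d["score"],2)) for d in optics.search_frame(n,c)[:4]])
c=optics.camera("scene"); cv2.imwrite("pics/s5.png",cv2.resize(c["image"][160:360,150:400,::-1],None,fx=3,fy=3))
```

```text
bowl [([134, 258, 58, 48], 0.82), ([372, 253, 176, 87], 0.56)]
jar [([499, 294, 43, 30], 0.83), ([370, 253, 177, 90], 0.74)]
scoop [([312, 165, 80, 26], 0.82)]
flat_tin_a_center [([319, 253, 20, 21], 0.91)]
tall_tin_center [([430, 333, 22, 24], 0.98), ([472, 335, 25, 21], 0.85)]
```

View pics/t5.png

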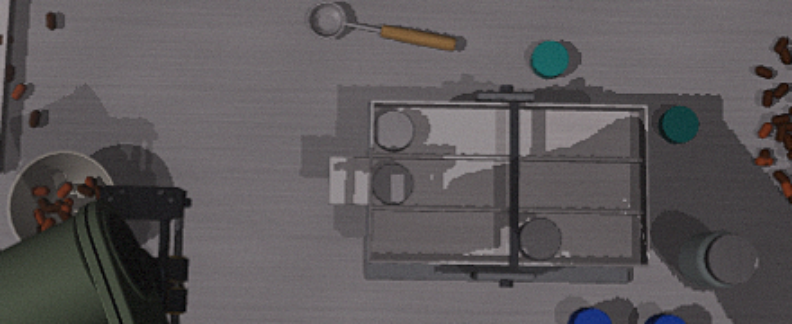

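View pics/s5.png

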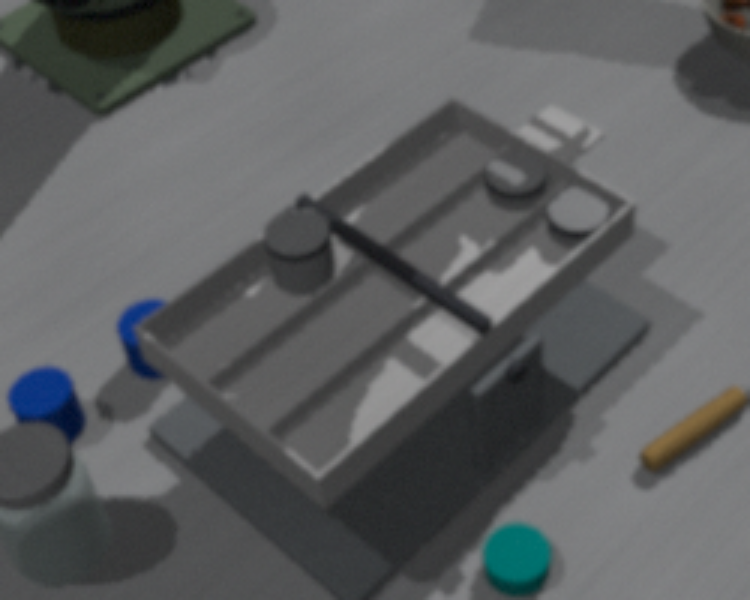

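The pictures show the tray level, both flat tins at the lip-end wall, the tall tin behind the bar, and the bystanders unmoved.

```bash
python3 -c "
from h import *
print(env.hand_in())"
```

```text
the job is handed in; nothing more can be done
None
```

The tray was seated on its stop, both flat tins slid to the lip end, and the tray came back to level under the hand. I handed the job in about 23 s into the run; no verdict is reported.

- **Seating:** with the fingers closed, I pressed the lip down slowly. The push stayed at about 4–6 N until the stop, then rose from about 5.5 N to 13.4 N over about 1 mm. I held it there for 1 s at about 13–14 N. The highest reading was 13.9 N; readings come only at the end of each call.
- **Tins:** while the tray was seated, the pictures showed both flat tins at the lip-end wall and the tall tin held at the gauge bar.
- **Release:** I eased the tray up at about 24 mm/s, slowing to about 8 mm/s near level, until the force was about 0 N. Then I moved the arm clear.
- **Last pictures:** these show the tray level, the flat tins upright at the lip end and the tall tin upright behind the bar. The jar and scoop are within a few pixels of where they started.
- **Partial or differing checks:** the arm partly hid the bowl in the last top picture, so its box was smaller, though what showed was in place. The networks found only one flat tin and not the tall tin in that picture, so I relied on the images for those. The tray's tilt was not measured as a number, only judged level by eye.

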